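# Make up the dinner and breakfast caddies

## Robot

A 6-joint arm with a two-finger parallel gripper is mounted at the origin on a cart in front of the work surface, level with it; the furniture and walls round the work are solid. World frame = base frame: x ahead of the robot, y to its left, z up, the work surface at z = 0. Lengths are in m, angles in degrees, forces in N, time in s.
With the tool pointing down it reaches from about 0.35 to 0.975 m from the base axis. Payload 4.9 kg.
Tool frame: the origin (TCP) lies midway between the tips of the shut fingers; the grasp point (between the pads) lies 19 mm behind it (arm.hold_point_z is the distance from the TCP to the grasp point, in m); z points along the fingers, y is the line along which they close (so a half turn about z gives the same grasp; the last joint's range is limited). The gripper opens to 85 mm and grips with 20 to 120 N. Pads are 22 mm wide; open, the fingers measure 114 mm over their backs; the gripper's body (76 mm by 85 mm) begins 54 mm behind the grasp point. The pads swing forward as they close: fully open they stand 13 mm farther back than shut.
Start: joints at [-71.677, 3.019, 92.412, -0, 84.569, -6.818], TCP at [0.266, -0.566, 0.231] pointing down, gripper open.
Joint ranges: [-172.51, 172.51], [-57.92, 126.97], [3.15, 148.05], [-58.71, 238.71], [5.1, 150.11], [-179.66, 179.66]. Speed limits (degrees/s): [147.25, 147.25, 180, 180, 180, 180].

## Interface

Orientations are given as [roll, pitch, yaw] about the fixed x, y, z axes, in that order (R = Rz(yaw) Ry(pitch) Rx(roll)).
In Python, from workcell import arm, cams gives the robot as it stands.
- The arm moves only by the tool send_rows, never from a script. Its argument "rows" is a list that holds one entry, the list of rows, each a list of 7 numbers: the shift along the tool's x, y, z as a fraction of full scale, then the turn, a rotation vector about the tool's x, y, z as a fraction of full scale, then the closure, from 0 (fully open) to 1 (shut). A call has 1 to 10 rows; each row is the pose to reach, as a shift and turn from the pose commanded when the call began, along the tool's axes at that moment, turning the shorter way round; what a row does not reach only later rows make up. Full scale, the value 1, is 1 m for a shift and pi rad for a turn. A row lasts 1/12 s, in which the tool goes at most 41.7 mm and 7.16 degrees, less where a joint would pass 70% of its speed; a pose out of reach is approached as far as the arm can. A call with a number of a shift or a turn outside -1 to 1 is refused whole. A call with a gripper value outside its range is refused whole. The fingers move at their own pace and stop on an object; "newtons" is the grip in N (left out, the last holds). Time passes only in rows, so rows that repeat a pose let the fingers close. It gives the time, the measured TCP pose, the force, the opening and the grip force at its end, in the units of the state.
- arm.read_state(): the state, without advancing time (a new reading comes with each control period).
- cams.read_camera(name): name is "scene" or "side" or "wrist"; returns (picture, depth): 400x640x3 uint8, red, green, blue; 400x640 float32, m along the optical axis (not along the pixel's ray), 0 where there is no reading.
- cams.camera_params(name): a dict with "intrinsics" (3x3 intrinsics, pixels), "world_from_camera" (4x4, takes a point from camera to world coordinates); the wrist camera has in their place "tool_from_camera" (4x4, takes a point from camera to tool coordinates, whose origin is the TCP and whose axes are the flange's). Camera axes: x right, y up, looking along -z (the intrinsics and any distortion apply to the point x, -y, -z); pixel columns grow to the right and rows downward; lengths in m; the calibration is good to about 2 mm. A picture is of the moment at which its call begins: read the wrist's pose just before it. camera_params takes no time and is no camera call.
- arm.sign_off(): hands the job in; it is judged then, once.
The state is a dict: "time_s": time; "q": joint angles; "joint_velocities": joint speeds; "tau": joint torques, N m; "ee_pos": TCP position; "orientation": TCP orientation; "contact_force": force on the tool from outside, world axes, zero at the start; "torque": the same for the moment, N m; "width": finger opening in m; "grasp_force": force on a finger pad.
Only numpy, scipy, OpenCV 4.12 (cv2) and the standard library are available. Lean on these libraries where they do the work, as an engineer would, in place of code of your own. Each camera call takes 0.05 s, during which the arm holds its last target. There are 200 camera calls.

## Task

Make up the two wooden table caddies from the things standing about the worktop: the pepper mill, the salt shaker and the spice jar go in the long three-bay dinner caddy, the jar of spread and the egg cup in the short two-bay breakfast caddy. Lower each one, without dropping it, until it stands upright on the floor of a bay of its own, choosing bays so that everything fits, and leave both caddies standing flat on the worktop; the tin and the garlic are not wanted, so leave them where they are.

Things in the scene. Friction and masses are not known exactly. Their poses are not given: they have to be found in the camera images.
- dinner_caddy: Long loose wooden caddy, 92 x 220 mm. Origin: centre of underside; y runs along its row of 3 bays, x across. Floor top z = 10 mm. Bays 76 mm wide in x: middle one 76 mm long at y = 0, end ones 56 mm long at y = +74 and -74 mm. Side walls 42 mm high; dividers and end walls 8 mm thick, 36 mm high, tops bevelled; steel grip on each end wall up to z = 66 mm. The mill fits only the middle bay.
- breakfast_caddy: Short loose wooden caddy, 98 x 172 mm. Origin: centre of underside; y runs along its row of 2 bays, x across. Floor top z = 10 mm. Bays 82 mm wide in x: the larger 82 mm long at y = +37 mm, the smaller 66 mm long at y = -45 mm. Side walls 42 mm high; divider and end walls 8 mm thick, 36 mm high, tops bevelled; steel grip on each end wall up to z = 66 mm.
- pepper_mill: Tall brown wooden pepper mill with a waist and a small metal knob on top, 170 mm tall, foot 58 mm across. Origin: centre of its underside, z up. The round head, 49 mm across, reaches from z = 123 to 159 mm; grasp it there. About 0.18 kg.
- salt_shaker: Small clear salt shaker, white salt inside, domed grey top with holes, 90 mm tall, 44 mm across at the foot, 34 mm across the top above z = 70 mm. Origin: centre of its underside, z up. 0.1 kg.
- spice_jar: Slim straight spice jar with a flat black screw cap, 105 mm tall, 41 mm across all the way up. Origin: centre of its underside, z up. 0.11 kg.
- spread_jar: Stout clear jar of pale spread with a wide grey lid, 94 mm tall, body 60 mm across, lid (z = 83 to 94 mm) 64 mm across. Origin: centre of its underside, z up. About 0.38 kg.
- egg_cup: Blue-glazed stoneware egg cup, open hollow on top, 70 mm tall, foot 46 mm across, narrow stem, cup 49 mm across with a straight rim band from z = 48 to 70 mm; grasp it there. Origin: centre of its underside, z up. 0.09 kg.
- tin: Bystander: short round food tin with a picture label, 75 mm across, 58 mm tall. Origin: centre of its underside, z up. Stays where it is. Over it hangs a wall cabinet, its front at x = 0.56 m and its bottom at z = 0.44 m, for y above -0.06 m: keep the wrist clear of it.
- garlic: Bystander: whole garlic bulb, 54 mm across, 53 mm tall. Origin: centre of its underside, z up. Stays where it is.
Mind the look-alikes: they are no part of the job. What is shaped like the egg_cup but pink is not meant.

How it is judged:
By the outcome, as a careful person would: the job done as asked, in the order asked, and still so for the second after the job is handed in, with the robot touching nothing.
It also fails if it takes over 136 s, if anything falls off the work surface, if the arm or the gripper's body presses on something with over 40 N, if the wrist force passes 120 N, or if a joint passes its speed limit or range.

## Working session

There is one attempt and no reset: what is moved stays moved. The work goes in short steps, Python scripts to look and compute and a tool call to move; the robot and the scene stay as the last step left them, time stands still between calls to the robot, and variables do not carry over. Pictures are saved under pics/ and viewed, at most 14 in all, crops included, and the job is handed in when it is done.

Besides the shell and the picture viewer there is one more tool, called as name([rows], argument=value, ...), one row to a line, values as JSON. send_rows: Moves the arm, as the interface text tells. Its arguments: {"type":"object","properties":{"rows":{"type":"array","items":{"type":"array","items":{"type":"array","items":{"type":"number"}}}},"newtons":{"type":"number"}},"required":["rows"]}

```bash
ls; mkdir -p pics; python3 - <<'E'
from workcell import arm, cams
import cv2,numpy as np
print(arm.read_state()); print(arm.hold_point_z)
for n in("scene","side"):
    p,d=cams.read_camera(n); np.savez(f"{n}0.npz",p=p,d=d); cv2.imwrite(f"pics/{n}0.png",p[:,:,::-1])
    print(cams.camera_params(n))
print(cams.camera_params("wrist"))
E
```

```text
pics
{'time_s': 0.0, 'q': array([-7.16758383e+01,  3.05640559e+00,  9.24919283e+01, -5.33518036e-04,
        8.45680700e+01, -6.82033410e+00]), 'joint_velocities': array([-0.05028462, -0.05614683, -0.00443179, -0.01290209, -0.00897954,
       -0.02994796]), 'tau': array([ 7.92059072e-04, -3.93679941e+01, -3.70175457e+01, -2.35314377e-05,
        7.08013598e-03, -1.96632151e-06]), 'ee_pos': array([ 0.26534517, -0.5651939 ,  0.23007395]), 'orientation': array([-1.79884357e+02, -1.32964325e-02,  2.51445335e+01]), 'contact_force': array([-0.36857735,  0.39475381, -0.1607029 ]), 'torque': array([ 0.02597953, -0.0294903 ,  0.01373866]), 'grasp_force': 0.0, 'width': 0.0856358025860381}
0.0187
{'intrinsics': array([[471.31031739,   0.        , 317.39371869],
       [  0.        , 471.31031739, 197.57102653],
       [  0.        ,   0.        ,   1.        ]]), 'world_from_camera': array([[ 0.45602969,  0.50515698, -0.73270277, -0.57939681],
       [-0.88996057,  0.26131322, -0.37374535, -0.52963937],
       [ 0.00266485,  0.82251555,  0.56873638,  0.82702903],
       [ 0.        ,  0.       
[... 300 characters left out ...]
265,  0.05204452, -0.06095666, -0.09107129],
       [-0.01417612,  0.63405038,  0.77316179,  1.18727137],
       [ 0.        ,  0.        ,  0.        ,  1.        ]])}
{'intrinsics': array([[356.54743694,   0.        , 320.52424545],
       [  0.        , 356.54743694, 197.4412377 ],
       [  0.        ,   0.        ,   1.        ]]), 'tool_from_camera': array([[-1.57280239e-05,  9.46561821e-01,  3.22522430e-01,
         8.26288668e-02],
       [ 9.99999764e-01,  2.36236196e-04, -6.44557166e-04,
         1.39684872e-04],
       [-6.86304677e-04,  3.22522344e-01, -9.46561602e-01,
        -1.41795843e-01],
       [ 0.00000000e+00,  0.00000000e+00,  0.00000000e+00,
         1.00000000e+00]])}
```

View pics/scene0.png

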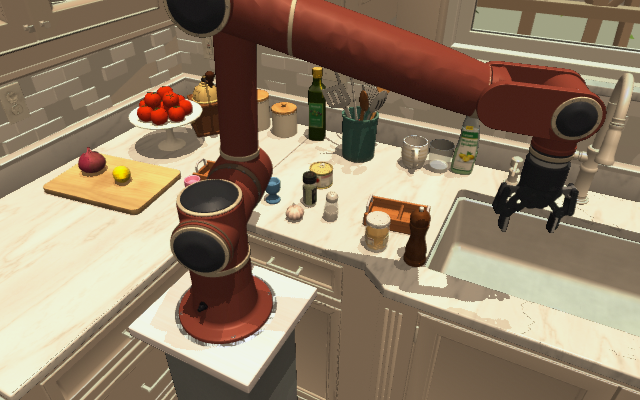

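View pics/side0.png

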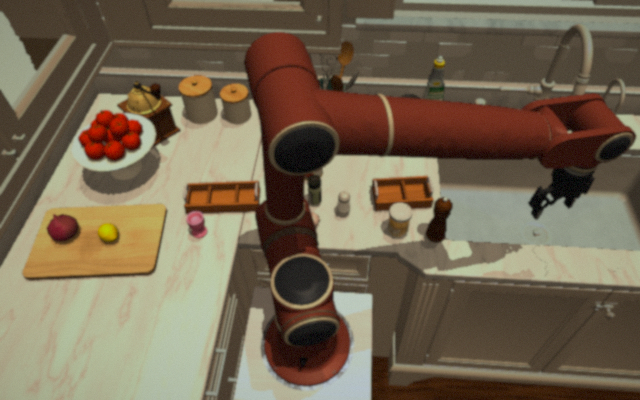

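The scene view shows the blue egg cup (272,190), spice jar (310,188), tin (320,173), salt (331,205), garlic (295,212), spread (377,231), mill (417,235) and breakfast caddy (397,214). The side view shows the dinner caddy (222,197), the pink cup (197,222) and the breakfast caddy (402,193).

Next I'll build a top-down map from the depth.

```bash
cat > h.py <<'E'
import numpy as np,cv2
from workcell import arm,cams
from scipy.spatial.transform import Rotation as Rot
def toolT(s):
    T=np.eye(4);T[:3,:3]=Rot.from_euler('xyz',s['orientation'],degrees=True).as_matrix();T[:3,3]=s['ee_pos'];return T
def grab(n):
    c=cams.camera_params(n)
    T=toolT(arm.read_state())@c['tool_from_camera'] if n=='wrist' else c['world_from_camera']
    p,d=cams.read_camera(n);return p,d,c['intrinsics'],T
def cloud(d,K,T):
    v,u=np.mgrid[:d.shape[0],:d.shape[1]]
    P=np.stack([(u-K[0,2])/K[0,0]*d,-(v-K[1,2])/K[1,1]*d,-d],-1)
    W=P@T[:3,:3].T+T[:3,3];W[d<=0]=np.nan;return W
def topmap(Ws,ps,x0,x1,y0,y1,res=.002,zmin=-.05,zmax=.3):
    # rows: x decreasing downwards, columns: y decreasing to right
    H=int((x1-x0)/res);B=int((y1-y0)/res);Z=np.full((H,B),-1.);C=np.zeros((H,B,3),np.uint8)
    W=np.concatenate([w.reshape(-1,3) for w in Ws]);p=np.concatenate([q.reshape(-1,3) for q in ps])
    k=np.isfinite(W[:,0])&(W[:,2]>zmin)&(W[:,2]<zmax);W=W[k];p=p[k];o=np.argsort(W[:,2]);W=W[o];p=p[o]
    r=((x1-W[:,0])/res).astype(int);c=((y1-W[:,1])/res).astype(int);k=(r>=0)&(r<H)&(c>=0)&(c<B)
    Z[r[k],c[k]]=W[k,2];C[r[k],c[k]]=p[k];return Z,C
def circ(P):
    A=np.c_[2*P,np.ones(len(P))];s=np.linalg.lstsq(A,(P**2).sum(1),rcond=None)[0];return s[:2],np.sqrt(s[2]+s[:2]@s[:2])
E
python3 - <<'E'
from h import *
Ws=[];ps=[]
for n in("scene","side"):
    f=np.load(n+"0.npz");c=cams.camera_params(n);W=cloud(f['d'],c['intrinsics'],c['world_from_camera']);Ws.append(W);ps.append(f['p'])
    print(n,np.isfinite(W[...,0]).mean())
W=Ws[0];
for nm,(u,v) in dict(egg=(272,182),spice=(310,175),tin=(320,165),salt=(331,196),garlic=(295,210),spread=(377,218),mill=(419,213),bcad=(397,205)).items(): print(nm,W[v,u].round(3))
W=Ws[1]
for nm,(u,v) in dict(dc=(222,200),pink=(197,217),bc=(402,193),salt=(343,196),spice=(315,181),spread=(399,208),mill=(441,203)).items(): print(nm,W[v,u].round(3))
Z,C=topmap(Ws,ps,.25,.85,-.5,.5,zmax=.2)
cv2.imwrite("pics/top0.png",cv2.resize(C,(800,480))[:,:,::-1])
E
```

```text
scene 0.9845
side 0.99587890625
egg [0.424 0.136 0.056]
spice [0.446 0.018 0.103]
tin [0.585 0.055 0.053]
salt [ 0.4   -0.073  0.086]
garlic [0.353 0.017 0.038]
spread [ 0.357 -0.225  0.091]
mill [ 0.339 -0.334  0.156]
bcad [ 0.526 -0.227  0.026]
dc [0.431 0.305 0.009]
pink [0.326 0.347 0.057]
bc [ 0.496 -0.244  0.008]
salt [ 0.408 -0.065  0.085]
spice [0.438 0.017 0.11 ]
spread [ 0.369 -0.223  0.093]
mill [ 0.342 -0.326  0.158]
```

View pics/top0.png

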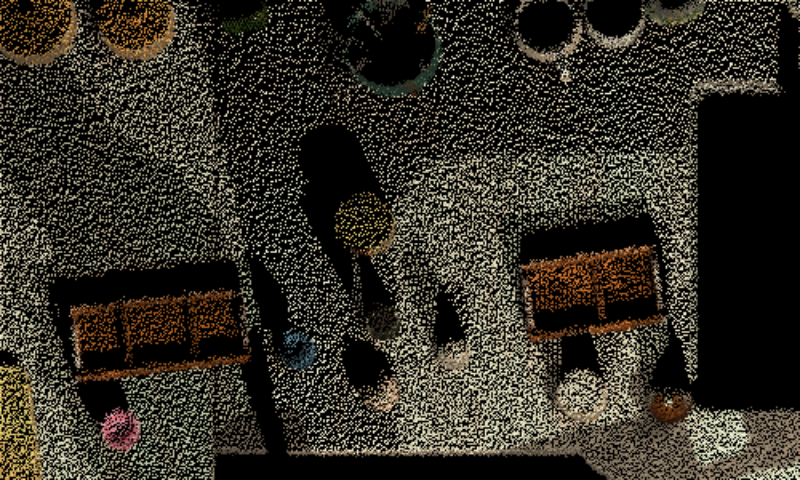

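The map shows both caddies nearly along y, with the breakfast caddy's larger bay toward +y (left). The pink cup at (120,430) is excluded. Now I'll fit circles and rectangles.

```bash
python3 - <<'E'
from h import *
D={}
for n in("scene","side"):
    f=np.load(n+"0.npz");c=cams.camera_params(n);D[n]=cloud(f['d'],c['intrinsics'],c['world_from_camera']).reshape(-1,3)
    W=D[n];k=(abs(W[:,0]-.45)<.03)&(abs(W[:,1]+.13)<.02);print(n,'table z',np.nanmedian(W[k,2]),np.nanstd(W[k,2]))
objs=dict(mill=(.344,-.338,.123,.159,.0245),salt=(.41,-.067,.072,.085,.017),spice=(.448,.021,.06,.1,.0205),spread=(.358,-.227,.083,.093,.032),egg=(.413,.128,.05,.068,.0245),tin=(.572,.043,.02,.055,.0375),garlic=(.36,.02,.01,.05,.027),pink=(.315,.35,.05,.068,.0245))
for nm,(x,y,a,b,r) in objs.items():
    for n,W in D.items():
        k=(np.hypot(W[:,0]-x,W[:,1]-y)<r+.02)&(W[:,2]>a)&(W[:,2]<b+.02);P=W[k]
        if len(P)<10: print(nm,n,'few');continue
        s=P[P[:,2]<b]
        from scipy.optimize import least_squares
        q=s
        f=least_squares(lambda c:np.hypot(q[:,0]-c[0],q[:,1]-c[1])-r,[x,y],loss='soft_l1',f_scale=.002)
        t=P[P[:,2]>P[:,2].max()-.008][:,:2]
        print(nm,n,len(P),'zmax',P[:,2].max().round(3),'fixR',f.x.round(4),'rms',np.sqrt(np.mean(f.fun**2)).round(4),'topmid',t.mean(0).round(4))
for nm,(x,y) in dict(dc=(.43,.30),bc=(.484,-.241)).items():
    for n,W in list(D.items())+[('both',np.concatenate(list(D.values())))]:
        k=(abs(W[:,0]-x)<.075)&(abs(W[:,1]-y)<.13)&(W[:,2]>.030)&(W[:,2]<.075)
        if nm=='bc':k&=(abs(W[:,1]-y)<.1)&(W[:,0]>.42)
        r=cv2.minAreaRect(W[k][:,:2].astype(np.float32)*1000);print(nm,n,k.sum(),r)
E
```

```text
scene table z -0.0009802850060164903 0.0018059809255542673
side table z -0.0003432636528877264 0.0025922627558731853
mill scene 337 zmax 0.171 fixR [ 0.3525 -0.3354] rms 0.006 topmid [ 0.3459 -0.3361]
mill side 276 zmax 0.171 fixR [ 0.3539 -0.3367] rms 0.0068 topmid [ 0.3482 -0.3355]
salt scene 92 zmax 0.09 fixR [ 0.4149 -0.0679] rms 0.0037 topmid [ 0.4093 -0.0702]
salt side 95 zmax 0.094 fixR [ 0.4174 -0.0669] rms 0.004 topmid [ 0.4122 -0.0666]
spice scene 255 zmax 0.108 fixR [0.4488 0.022 ] rms 0.0021 topmid [0.4453 0.0198]
spice side 243 zmax 0.11 fixR [0.4503 0.0219] rms 0.0017 topmid [0.447  0.0219]
spread scene 351 zmax 0.097 fixR [ 0.3573 -0.2268] rms 0.0117 topmid [ 0.354  -0.2289]
spread side 360 zmax 0.1 fixR [ 0.3597 -0.2254] rms 0.0121 topmid [ 0.3568 -0.227 ]
egg scene 147 zmax 0.071 fixR [0.4076 0.1334] rms 0.006 topmid [0.4153 0.1217]
egg side few
tin scene 377 zmax 0.061 fixR [0.57   0.0448] rms 0.0118 topmid [0.569  0.0438]
tin side 51 zmax 0.043 fixR [0.5712 0.0439] rms 0.0021 topmid [0.5388 0.0266]
garlic scene 218 zmax 0.055 fixR [0.3712 0.0291] rms 0.0078 topmid 
[... 240 characters left out ...]
d [0.314  0.3493]
dc scene 145 ((419.6239318847656, 382.079345703125), (95.74584197998047, 53.27085876464844), 5.809564590454102)
dc side 816 ((433.173583984375, 301.163818359375), (99.95772552490234, 220.64891052246094), 6.819561958312988)
dc both 961 ((432.86688232421875, 300.9761047363281), (101.68992614746094, 221.36585998535156), 7.641247749328613)
bc scene 462 ((482.81298828125, -241.08120727539062), (103.5000228881836, 170.84925842285156), 7.259939670562744)
bc side 640 ((485.3030090332031, -240.98834228515625), (104.05615234375, 173.27491760253906), 7.238737106323242)
bc both 1102 ((484.43243408203125, -240.91412353515625), (105.54922485351562, 174.03237915039062), 6.477412700653076)
```

send_rows([
  [[0.265,-0.202,-0.13,0,0,-0.4,0],[0.265,-0.202,-0.13,0,0,-0.4,0],[0.265,-0.202,-0.13,0,0,-0.4,0],[0.265,-0.202,-0.13,0,0,-0.4,0],[0.265,-0.202,-0.13,0,0,-0.4,0],[0.265,-0.202,-0.13,0,0,-0.4,0],[0.265,-0.202,-0.13,0,0,-0.4,0],[0.265,-0.202,-0.13,0,0,-0.4,0],[0.265,-0.202,-0.13,0,0,-0.4,0],[0.265,-0.202,-0.13,0,0,-0.4,0]],
])

```text
time_s: 0.93
ee_pos: [0.4217, -0.2672, 0.3643]
orientation: [179.8, 0.1, 97.4]
contact_force: [-0.1, -0.6, -0.1]
width: 0.0855
grasp_force: 0.0
```

```bash
cat >> h.py <<'E'
def shift(target,yaw=97,s=None):
    s=s or arm.read_state();T=toolT(s)
    G=Rot.from_euler('xyz',[180,0,yaw],degrees=True)
    rv=(Rot.from_matrix(T[:3,:3]).inv()*G).as_rotvec()/np.pi
    return (T[:3,:3].T@(np.array(target)-T[:3,3])).round(4),rv.round(4)
def fitdisc(W,x,y,zt,rad,lo=.006):
    k=(np.hypot(W[:,0]-x,W[:,1]-y)<rad+.025)&(W[:,2]>zt-lo)&(W[:,2]<zt+.01);P=W[k][:,:2]
    if len(P)<20:return None
    (cx,cy),r=cv2.minEnclosingCircle((P*1000).astype(np.float32));return len(P),P.mean(0).round(4),(round(cx/1000,4),round(cy/1000,4)),round(r,1)
TOPS=dict(mill=(.347,-.336,.159,.0245),salt=(.412,-.068,.088,.017),spice=(.448,.021,.105,.0205),spread=(.356,-.227,.094,.032),egg=(.413,.124,.07,.0245),tin=(.57,.044,.058,.0375),garlic=(.365,.023,.05,.02))
E
python3 - <<'E'
from h import *
s=arm.read_state();print(s['time_s'],s['ee_pos'],s['orientation'],s['q'].round(1))
Ws=[];ps=[]
for n in("wrist","scene","side"):
    p,d,K,T=grab(n);W=cloud(d,K,T).reshape(-1,3);print(n)
    if n=='wrist': cv2.imwrite("pics/w1.png",p[:,:,::-1]);np.savez('w1.npz',p=p,d=d,K=K,T=T)
    k=(abs(W[:,0]-.45)<.03)&(abs(W[:,1]+.13)<.02);print('table z',np.nanmedian(W[k,2]),np.nanstd(W[k,2]))
    for o,(x,y,z,r) in TOPS.items(): print(o,fitdisc(W,x,y,z,r))
    k=(abs(W[:,0]-.484)<.065)&(abs(W[:,1]+.241)<.1)&(W[:,2]>.03)&(W[:,2]<.075)
    if k.sum()>50: print('bc',k.sum(),cv2.minAreaRect(W[k][:,:2].astype(np.float32)*1000))
    k=(abs(W[:,0]-.433)<.07)&(abs(W[:,1]-.301)<.13)&(W[:,2]>.03)&(W[:,2]<.075)
    if k.sum()>50: print('dc',k.sum(),cv2.minAreaRect(W[k][:,:2].astype(np.float32)*1000))
E
```

```text
0.9333 [ 0.42171614 -0.26715011  0.36428653] [1.79766047e+02 1.31044042e-01 9.74284578e+01] [-41.  -17.   98.3   0.1  98.5 -48.4]
wrist
table z -0.0009033139757970154 0.0009226972660069545
mill (710, array([ 0.3516, -0.3358]), (0.351, -0.3373), 17.7)
salt None
spice None
spread (2467, array([ 0.3596, -0.2285]), (0.3595, -0.2292), 31.4)
egg None
tin None
garlic None
bc 3271 ((487.08477783203125, -243.32778930664062), (98.2643051147461, 172.16368103027344), 8.296609878540039)
scene
table z -0.0010415662813323956 0.0017028839387347003
mill (97, array([ 0.3438, -0.3372]), (0.3447, -0.3376), 18.3)
salt (49, array([ 0.4095, -0.0698]), (0.4098, -0.0684), 14.2)
spice (96, array([0.4456, 0.0196]), (0.4466, 0.0214), 22.1)
spread (313, array([ 0.354 , -0.2289]), (0.3566, -0.2263), 33.6)
egg (88, array([0.4134, 0.1292]), (0.4117, 0.1294), 26.4)
tin (208, array([0.5696, 0.0434]), (0.568, 0.0413), 41.8)
garlic None
bc 465 ((485.426513671875, -240.74368286132812), (105.94986724853516, 171.11441040039062), 7.899256229400635)
dc 341 ((433.3492736816406, 270.8916015625), (97.21598052978516, 162.59832763671875), 7.594483852386475)
side
table z -0.0007154890660695523 0.002477065158583275
mill (97, array([ 0.3459, -0.3342]), (0.3475, -0.3351), 18.7)
salt (58, array([ 0.4116, -0.0673]), (0.413, -0.0664), 15.7)
spice (121, array([0.4468, 0.021 ]), (0.4483, 0.0211), 21.8)
spread (325, array([ 0.3562, -0.2276]), (0.3576, -0.2275), 32.5)
egg (93, array([0.4154, 0.1298]), (0.4134, 0.1295), 26.6)
tin (273, array([0.571 , 0.0445]), (0.5688, 0.0424), 39.5)
garlic None
bc 629 ((485.5029602050781, -241.121337890625), (107.40242767333984, 173.6165313720703), 7.178910732269287)
dc 99 ((439.9071960449219, 194.62753295898438), (23.359750747680664, 93.03105926513672), 81.26638793945312)
```

View pics/w1.png

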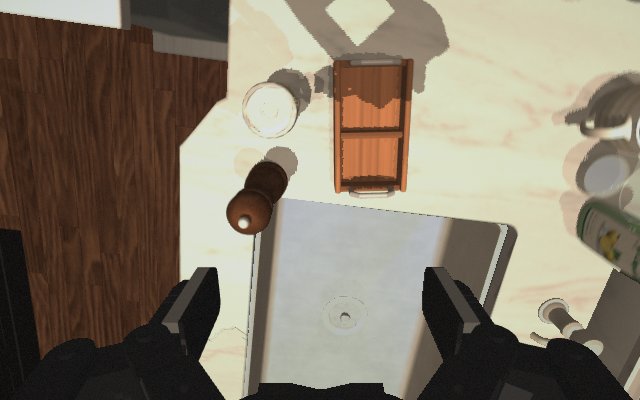

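The wrist view shows the spread lid at (270,110), the mill at (248,213) and the breakfast caddy at (372,125), larger bay up (+y). All agree with the fixed cameras to 2–3 mm. I'll take the spread first.

```bash
python3 - <<'E'
from h import *
print(arm.read_state()['ee_pos'],shift([.359,-.2285,.22]))
E
```

```text
[ 0.41961304 -0.26993285  0.36093118] (array([ 0.0481, -0.0553,  0.141 ]), array([-0.0002, -0.0001, -0.002 ]))
```

send_rows([
  [[0.048,-0.055,0.14,0,0,-0.002,0],[0.048,-0.055,0.14,0,0,-0.002,0],[0.048,-0.055,0.14,0,0,-0.002,0],[0.048,-0.055,0.14,0,0,-0.002,0],[0.048,-0.055,0.14,0,0,-0.002,0],[0.048,-0.055,0.14,0,0,-0.002,0],[0.048,-0.055,0.14,0,0,-0.002,0],[0.048,-0.055,0.14,0,0,-0.002,0],[0.048,-0.055,0.14,0,0,-0.002,0],[0.048,-0.055,0.14,0,0,-0.002,0]],
])

```text
time_s: 1.92
ee_pos: [0.3607, -0.2304, 0.2239]
orientation: [179.9, 0.2, 97.1]
contact_force: [0.6, 0.6, -0.5]
width: 0.0854
grasp_force: 0.0
```

```bash
python3 - <<'E'
from h import *
s=arm.read_state();print(s['time_s'],s['ee_pos'],s['orientation'],s['joint_velocities'].round(2))
p,d,K,T=grab('wrist');W=cloud(d,K,T).reshape(-1,3)
print(arm.read_state()['ee_pos'])
for o in('spread','mill'):print(o,fitdisc(W,*TOPS[o]))
k=(abs(W[:,0]-.484)<.065)&(abs(W[:,1]+.241)<.1)&(W[:,2]>.03)&(W[:,2]<.045)
if k.sum()>50: print('bc',k.sum(),cv2.minAreaRect(W[k][:,:2].astype(np.float32)*1000))
print(shift([.358,-.229,.064]))
E
```

```text
1.9167 [ 0.36066636 -0.23037523  0.22393096] [1.79850930e+02 1.74103996e-01 9.70990300e+01] [ 0.19 -0.08  1.24  0.02 -0.18  0.03]
[ 0.36038614 -0.23007749  0.22331993]
spread (4658, array([ 0.359 , -0.2276]), (0.3591, -0.229), 31.7)
mill (1348, array([ 0.3506, -0.3332]), (0.3505, -0.337), 17.6)
bc 5309 ((486.633056640625, -242.77037048339844), (98.32018280029297, 171.65374755859375), 8.241945266723633)
(array([ 0.0017, -0.0025,  0.1593]), array([0.0006, 0.0007, 0.0006]))
```

send_rows([
  [[0.002,-0.001,0.08,0,0,0,0],[0.002,-0.001,0.08,0,0,0,0],[0.002,-0.001,0.12,0,0,0,0],[0.002,-0.001,0.14,0,0,0,0],[0.002,-0.001,0.159,0,0,0,0],[0.002,-0.001,0.159,0,0,0,0],[0.002,-0.001,0.159,0,0,0,0],[0.002,-0.001,0.159,0,0,0,0],[0.002,-0.001,0.159,0,0,0,0],[0.002,-0.001,0.159,0,0,0,0]],
])

```text
time_s: 2.8
ee_pos: [0.3593, -0.2283, 0.0643]
orientation: [179.9, 0.2, 97.1]
contact_force: [0.2, -0.5, 0.1]
width: 0.0852
grasp_force: 0.0
```

send_rows([
  [[0,0,0,0,0,0,0.3],[0,0,0,0,0,0,0.6],[0,0,0,0,0,0,1],[0,0,0,0,0,0,1],[0,0,0,0,0,0,1],[0,0,0,0,0,0,1],[0,0,0,0,0,0,1],[0,0,0,0,0,0,1],[0,0,0,0,0,0,1],[0,0,0,0,0,0,1]],
], newtons=50)

```text
time_s: 3.63
ee_pos: [0.3588, -0.2279, 0.0637]
orientation: [179.9, 0.1, 97.1]
contact_force: [0.1, 1.6, 6.1]
width: 0.0619
grasp_force: 53.7
```

send_rows([
  [[0,0,-0.03,0,0,0,1],[0,0,-0.06,0,0,0,1],[0,0,-0.1,0,0,0,1],[0,0,-0.1,0,0,0,1],[0.006,0.124,-0.1,0,0,0,1],[0.006,0.124,-0.1,0,0,0,1],[0.006,0.124,-0.1,0,0,0,1],[0.006,0.124,-0.1,0,0,0,1],[0.006,0.124,-0.1,0,0,0,1],[0.006,0.124,-0.1,0,0,0,1]],
])

```text
time_s: 4.47
ee_pos: [0.4794, -0.2053, 0.1604]
orientation: [-179.8, -0.1, 97.2]
contact_force: [-0.6, -0.6, -3.9]
width: 0.062
grasp_force: 58.1
```

```bash
python3 - <<'E'
from h import *
p,d,K,T=grab('wrist')
s=arm.read_state();print(s['time_s'],s['ee_pos'],s['orientation'],s['width'],s['contact_force'])
cv2.imwrite("pics/w2.png",p[:,:,::-1])
W=cloud(d,K,T).reshape(-1,3)
print(fitdisc(W,.481,-.206,.194,.032,.012))
k=(abs(W[:,0]-.484)<.065)&(abs(W[:,1]+.241)<.1)&(W[:,2]>.03)&(W[:,2]<.045)
if k.sum()>50: print('bc',k.sum(),cv2.minAreaRect(W[k][:,:2].astype(np.float32)*1000))
E
```

```text
4.5167 [ 0.47921765 -0.20557479  0.1609451 ] [-1.79880470e+02 -7.88129389e-02  9.71088543e+01] 0.06207484408099897 [-0.25309531  0.27175512 -3.77346639]
(23272, array([ 0.4788, -0.2026]), (0.4785, -0.1992), 44.8)
bc 3079 ((481.32659912109375, -204.5008544921875), (98.43297576904297, 95.0045394897461), 8.001228332519531)
```

View pics/w2.png

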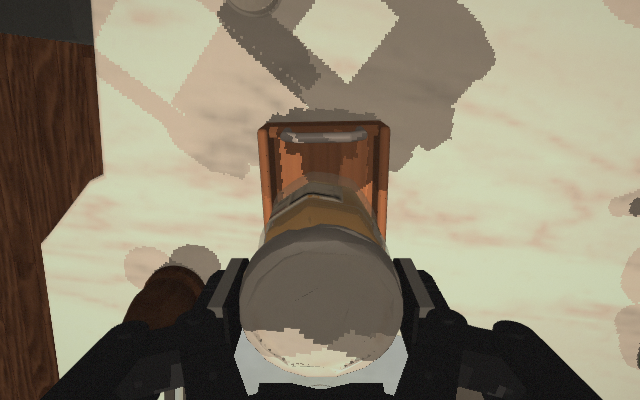

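The jar hangs upright over the larger bay: lid at (320,300), caddy rim at (325,170). Next I lower it.

send_rows([
  [[-0.001,0.002,0.02,0,0,0,1],[-0.001,0.002,0.04,0,0,0,1],[-0.001,0.002,0.05,0,0,0,1],[-0.001,0.002,0.06,0,0,0,1],[-0.001,0.002,0.07,0,0,0,1],[-0.001,0.002,0.075,0,0,0,1],[-0.001,0.002,0.08,0,0,0,1],[-0.001,0.002,0.083,0,0,0,1],[-0.001,0.002,0.083,0,0,0,1],[-0.001,0.002,0.083,0,0,0,1]],
])

```text
time_s: 5.35
ee_pos: [0.4828, -0.2068, 0.0797]
orientation: [180.0, 0.0, 97.1]
contact_force: [0.7, -0.5, -4.6]
width: 0.0621
grasp_force: 58.2
```

send_rows([
  [[0,-0.001,0.002,0,0,0,1],[0,-0.001,0.003,0,0,0,1],[0,-0.001,0.004,0,0,0,1],[0,-0.001,0.005,0,0,0,1],[0,-0.001,0.006,0,0,0,1],[0,-0.001,0.006,0,0,0,1],[0,-0.001,0.006,0,0,0,1]],
])

```text
time_s: 5.93
ee_pos: [0.4817, -0.207, 0.0738]
orientation: [180.0, 0.0, 97.1]
contact_force: [-0.6, 0.8, -0.7]
width: 0.062
grasp_force: 58.3
```

send_rows([
  [[0,0,0,0,0,0,0.1],[0,0,0,0,0,0,0],[0,0,0,0,0,0,0],[0,0,0,0,0,0,0],[0,0,-0.03,0,0,0,0],[0,0,-0.06,0,0,0,0],[0,0,-0.1,0,0,0,0],[0,0,-0.15,0,0,0,0],[0,0,-0.15,0,0,0,0],[0,0,-0.15,0,0,0,0]],
])

```text
time_s: 6.77
ee_pos: [0.4839, -0.2082, 0.2289]
orientation: [179.5, 0.4, 97.1]
contact_force: [0.5, -0.2, -0.1]
width: 0.0856
grasp_force: 0.0
```

send_rows([
  [[0.34,-0.025,0,0,0,0,0],[0.34,-0.025,0,0,0,0,0],[0.34,-0.025,0,0,0,0,0],[0.34,-0.025,0,0,0,0,0],[0.34,-0.025,0,0,0,0,0],[0.34,-0.025,0,0,0,0,0],[0.34,-0.025,0,0,0,0,0],[0.34,-0.025,0,0,0,0,0],[0.34,-0.025,0,0,0,0,0],[0.34,-0.025,0,0,0,0,0]],
])

```text
time_s: 7.6
ee_pos: [0.413, 0.1294, 0.2213]
orientation: [-179.8, -0.0, 97.4]
contact_force: [-0.6, 0.2, -0.4]
width: 0.0853
grasp_force: 0.0
```

send_rows([
  [[0,0,0,0,0,0,0],[0,0,0,0,0,0,0],[0,0,0,0,0,0,0]],
])

```text
time_s: 7.85
ee_pos: [0.4148, 0.1261, 0.2227]
orientation: [-179.9, 0.0, 97.0]
contact_force: [0.9, -0.2, -0.0]
width: 0.0855
grasp_force: 0.0
```

```bash
python3 - <<'E'
from h import *
p,d,K,T=grab('wrist')
s=arm.read_state();print(s['time_s'],s['ee_pos'],s['orientation'])
cv2.imwrite("pics/w3.png",p[:,:,::-1])
W=cloud(d,K,T).reshape(-1,3)
for o in('egg','spice','salt','garlic'):print(o,fitdisc(W,*TOPS[o]))
k=(abs(W[:,0]-.433)<.075)&(abs(W[:,1]-.301)<.13)&(W[:,2]>.03)&(W[:,2]<.045)
print('dc',k.sum(),cv2.minAreaRect(W[k][:,:2].astype(np.float32)*1000))
E
```

```text
7.9 [0.4148877  0.12609495 0.22290488] [-1.79962730e+02  1.26758878e-02  9.69655926e+01]
egg (1253, array([0.4162, 0.1295]), (0.4161, 0.1293), 24.4)
spice (1543, array([0.4497, 0.0221]), (0.4496, 0.0201), 20.9)
salt (531, array([ 0.4154, -0.0657]), (0.4158, -0.0679), 14.8)
garlic (78, array([0.3676, 0.0269]), (0.3683, 0.0249), 6.6)
dc 3347 ((442.6705322265625, 231.33499145507812), (91.40457916259766, 82.09925079345703), 6.6935343742370605)
```

View pics/w3.png

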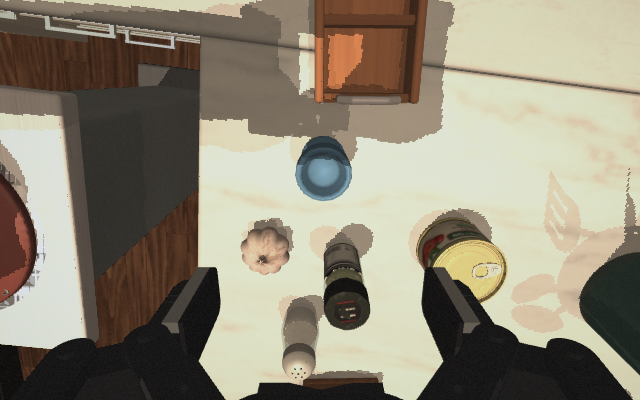

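The blue cup is at (323,173), garlic (265,250), spice (345,300), salt (298,350), tin (470,265), dinner caddy at the top. Next: grasp the egg cup.

send_rows([
  [[0.003,0.002,0.04,0,0,0,0],[0.003,0.002,0.08,0,0,0,0],[0.003,0.002,0.12,0,0,0,0],[0.003,0.002,0.15,0,0,0,0],[0.003,0.002,0.17,0,0,0,0],[0.003,0.002,0.185,0,0,0,0],[0.003,0.002,0.185,0,0,0,0],[0.003,0.002,0.185,0,0,0,0],[0.003,0.002,0.185,0,0,0,0],[0.003,0.002,0.185,0,0,0,0]],
])

```text
time_s: 8.73
ee_pos: [0.4178, 0.1305, 0.0401]
orientation: [179.8, -0.0, 97.1]
contact_force: [-0.7, 0.3, 0.9]
width: 0.0856
grasp_force: 0.0
```

send_rows([
  [[0,0,0,0,0,0,0.2],[0,0,0,0,0,0,0.4],[0,0,0,0,0,0,0.7],[0,0,0,0,0,0,1],[0,0,0,0,0,0,1],[0,0,0,0,0,0,1],[0,0,0,0,0,0,1],[0,0,0,0,0,0,1],[0,0,0,0,0,0,1],[0,0,0,0,0,0,1]],
], newtons=30)

```text
time_s: 9.57
ee_pos: [0.4167, 0.1308, 0.0392]
orientation: [180.0, 0.0, 97.1]
contact_force: [-2.0, 0.2, 5.0]
width: 0.0484
grasp_force: 30.8
```

send_rows([
  [[0,0,-0.02,0,0,0,1],[0,0,-0.05,0,0,0,1],[0,0,-0.09,0,0,0,1],[0,0,-0.13,0,0,0,1],[0,0,-0.16,0,0,0,1],[0,0,-0.16,0,0,0,1],[-0.04,0.002,-0.16,0,0,0,1],[-0.08,0.004,-0.16,0,0,0,1],[-0.12,0.006,-0.16,0,0,0,1],[-0.16,0.008,-0.16,0,0,0,1]],
])

```text
time_s: 10.4
ee_pos: [0.4435, -0.0283, 0.1974]
orientation: [-180.0, -0.0, 97.2]
contact_force: [-0.6, 0.8, -0.0]
width: 0.0483
grasp_force: 31.5
```

send_rows([
  [[-0.04,0.003,0,0,0,0,1],[-0.08,0.006,0,0,0,0,1],[-0.12,0.009,0,0,0,0,1],[-0.16,0.012,0,0,0,0,1],[-0.2,0.014,0,0,0,0,1],[-0.23,0.016,0,0,0,0,1],[-0.263,0.016,0,0,0,0,1],[-0.263,0.016,0,0,0,0,1],[-0.263,0.016,0,0,0,0,1],[-0.263,0.016,0,0,0,0,1]],
])

```text
time_s: 11.23
ee_pos: [0.492, -0.2854, 0.1971]
orientation: [-179.9, -0.1, 97.1]
contact_force: [-0.6, -0.2, -0.1]
width: 0.0483
grasp_force: 31.5
```

```bash
python3 - <<'E'
from h import *
p,d,K,T=grab('wrist')
s=arm.read_state();print(s['time_s'],s['ee_pos'],s['orientation'],s['width'])
W=cloud(d,K,T).reshape(-1,3)
print(fitdisc(W,.481,-.207,.104,.032))
k=(abs(W[:,0]-.484)<.065)&(abs(W[:,1]+.241)<.1)&(W[:,2]>.03)&(W[:,2]<.045)
print('bc',k.sum(),cv2.minAreaRect(W[k][:,:2].astype(np.float32)*1000))
print(shift([.493,-.286,.0492]))
cv2.imwrite("pics/w4.png",p[:,:,::-1])
E
```

```text
11.2833 [ 0.49210597 -0.28494369  0.19742402] [-1.79952510e+02 -7.60567356e-02  9.71617009e+01] 0.048230581173950446
(7925, array([ 0.4821, -0.2073]), (0.4823, -0.2085), 31.8)
bc 6279 ((487.07318115234375, -242.99884033203125), (98.49907684326172, 172.0508575439453), 8.21820068359375)
(array([-0.0014,  0.0009,  0.1482]), array([-0.0003, -0.0004,  0.0009]))
```

View pics/w4.png

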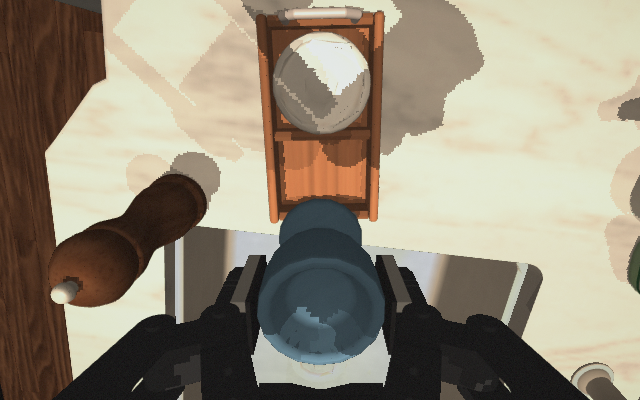

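The spread stands in the larger bay at (322,82) and the egg cup hangs over the smaller bay. Lowering it now.

send_rows([
  [[-0.001,0.001,0.04,0,0,0,1],[-0.001,0.001,0.08,0,0,0,1],[-0.001,0.001,0.1,0,0,0,1],[-0.001,0.001,0.115,0,0,0,1],[-0.001,0.001,0.13,0,0,0,1],[-0.001,0.001,0.138,0,0,0,1],[-0.001,0.001,0.142,0,0,0,1],[-0.001,0.001,0.142,0,0,0,1],[-0.001,0.001,0.142,0,0,0,1]],
])

```text
time_s: 12.03
ee_pos: [0.4941, -0.2868, 0.0572]
orientation: [179.9, 0.0, 97.2]
contact_force: [-0.3, -0.3, -1.2]
width: 0.0485
grasp_force: 31.5
```

send_rows([
  [[0,0,0.001,0,0,0,1],[0,0,0.002,0,0,0,1],[0,0,0.003,0,0,0,1],[0,0,0.004,0,0,0,1],[0,0,0.005,0,0,0,1],[0,0,0.005,0,0,0,1]],
])

```text
time_s: 12.53
ee_pos: [0.4934, -0.2869, 0.0511]
orientation: [-180.0, -0.0, 97.1]
contact_force: [0.7, 0.9, -1.4]
width: 0.0484
grasp_force: 31.5
```

send_rows([
  [[0,0,0.001,0,0,0,1],[0,0,0.002,0,0,0,1],[0,0,0.002,0,0,0,1],[0,0,0.002,0,0,0,1]],
])

```text
time_s: 12.87
ee_pos: [0.4936, -0.287, 0.0493]
orientation: [180.0, 0.0, 97.1]
contact_force: [-0.5, -0.1, -1.6]
width: 0.0486
grasp_force: 31.6
```

send_rows([
  [[0,0,0.001,0,0,0,1],[0,0,0.001,0,0,0,1],[0,0,0.001,0,0,0,1],[0,0,0.001,0,0,0,1]],
])

```text
time_s: 13.2
ee_pos: [0.4937, -0.2872, 0.0493]
orientation: [-180.0, 0.0, 97.1]
contact_force: [-3.4, 1.2, 4.4]
width: 0.0481
grasp_force: 32.0
```

send_rows([
  [[0,0,0,0,0,0,0.3],[0,0,0,0,0,0,0.1],[0,0,0,0,0,0,0],[0,0,0,0,0,0,0],[0,0,0,0,0,0,0],[0,0,-0.03,0,0,0,0],[0,0,-0.07,0,0,0,0],[0,0,-0.11,0,0,0,0],[0,0,-0.15,0,0,0,0],[0,0,-0.16,0,0,0,0]],
])

```text
time_s: 14.03
ee_pos: [0.4964, -0.289, 0.2169]
orientation: [179.5, 0.5, 97.1]
contact_force: [0.6, -0.2, 1.7]
width: 0.0853
grasp_force: 0.0
```

send_rows([
  [[0.228,-0.051,0,0,0,0,0],[0.228,-0.051,0,0,0,0,0],[0.228,-0.051,0,0,0,0,0],[0.228,-0.051,0,0,0,0,0],[0.228,-0.051,0,0,0,0,0],[0.228,-0.051,0,0,0,0,0],[0.228,-0.051,0,0,0,0,0],[0.228,-0.051,0,0,0,0,0],[0.228,-0.051,0,0,0,0,0],[0.228,-0.051,0,0,0,0,0]],
])

```text
time_s: 14.87
ee_pos: [0.4149, -0.0678, 0.2082]
orientation: [-180.0, 0.0, 97.1]
contact_force: [0.1, -0.4, -0.1]
width: 0.0853
grasp_force: 0.0
```

```bash
python3 - <<'E'
from h import *
p,d,K,T=grab('wrist')
s=arm.read_state();print(s['time_s'],s['ee_pos'],s['orientation'],s['width'])
W=cloud(d,K,T).reshape(-1,3)
for o in('salt','spice'):print(o,fitdisc(W,*TOPS[o]),fitdisc(W,*TOPS[o],lo=.02))
print(shift([.415,-.0675,.06]))
E
```

```text
14.9167 [ 0.41493605 -0.06788814  0.20822112] [-1.79978159e+02  7.83254279e-04  9.70381418e+01] 0.08549770822757888
salt (986, array([ 0.4153, -0.068 ]), (0.4156, -0.0687), 14.8) (1440, array([ 0.415 , -0.0661]), (0.4154, -0.0691), 17.2)
spice (3115, array([0.4497, 0.0201]), (0.45, 0.0199), 20.2) (3231, array([0.4491, 0.02  ]), (0.4497, 0.0201), 20.6)
(array([0.0004, 0.0002, 0.1482]), array([-0.0001,  0.    ,  0.0002]))
```

send_rows([
  [[-0.001,0,0.04,0,0,0,0],[-0.001,0,0.08,0,0,0,0],[-0.001,0,0.11,0,0,0,0],[-0.001,0,0.13,0,0,0,0],[-0.001,0,0.148,0,0,0,0],[-0.001,0,0.148,0,0,0,0],[-0.001,0,0.148,0,0,0,0],[-0.001,0,0.148,0,0,0,0],[-0.001,0,0.148,0,0,0,0]],
])

```text
time_s: 15.67
ee_pos: [0.4162, -0.0688, 0.0621]
orientation: [179.8, 0.1, 97.1]
contact_force: [0.7, -0.4, 1.1]
width: 0.0849
grasp_force: 0.0
```

send_rows([
  [[0,0,0,0,0,0,0.3],[0,0,0,0,0,0,0.5],[0,0,0,0,0,0,0.7],[0,0,0,0,0,0,1],[0,0,0,0,0,0,1],[0,0,0,0,0,0,1],[0,0,0,0,0,0,1],[0,0,0,0,0,0,1],[0,0,0,0,0,0,1],[0,0,0,0,0,0,1]],
])

```text
time_s: 16.5
ee_pos: [0.4151, -0.0682, 0.0608]
orientation: [180.0, 0.0, 97.1]
contact_force: [-1.4, -1.9, 5.6]
width: 0.0326
grasp_force: 29.9
```

send_rows([
  [[0,0,-0.02,0,0,0,1],[0,0,-0.05,0,0,0,1],[0,0,-0.09,0,0,0,1],[0,0,-0.13,0,0,0,1],[0,0,-0.17,0,0,0,1],[0,0,-0.2,0,0,0,1],[0.03,0.005,-0.2,0,0,0,1],[0.07,0.011,-0.2,0,0,0,1],[0.11,0.017,-0.2,0,0,0,1],[0.15,0.023,-0.2,0,0,0,1]],
])

```text
time_s: 17.33
ee_pos: [0.4186, 0.0852, 0.2597]
orientation: [180.0, -0.0, 97.0]
contact_force: [0.4, -0.1, -0.3]
width: 0.032
grasp_force: 30.2
```

send_rows([
  [[0.04,0.006,0,0,0,0,1],[0.08,0.012,0,0,0,0,1],[0.12,0.018,0,0,0,0,1],[0.16,0.024,0,0,0,0,1],[0.2,0.031,0,0,0,0,1],[0.239,0.037,0,0,0,0,1],[0.239,0.037,0,0,0,0,1],[0.239,0.037,0,0,0,0,1],[0.239,0.037,0,0,0,0,1],[0.239,0.037,0,0,0,0,1]],
])

```text
time_s: 18.17
ee_pos: [0.426, 0.3245, 0.2597]
orientation: [-180.0, 0.0, 97.1]
contact_force: [0.6, -0.5, -1.1]
width: 0.0322
grasp_force: 30.3
```

```bash
python3 - <<'E'
from h import *
p,d,K,T=grab('wrist')
s=arm.read_state();print(s['time_s'],s['ee_pos'],s['orientation'],s['width'],s['q'].round(0))
W=cloud(d,K,T).reshape(-1,3)
for lo,hi in((.03,.045),(.037,.045)):
    k=(abs(W[:,0]-.433)<.075)&(abs(W[:,1]-.301)<.13)&(W[:,2]>lo)&(W[:,2]<hi)
    print('dc',k.sum(),cv2.minAreaRect(W[k][:,:2].astype(np.float32)*1000))
for zc in(.094-.01,):pass
cv2.imwrite("pics/w5.png",p[:,:,::-1])
E
```

```text
18.2167 [0.42619882 0.32433139 0.26001571] [-1.79985031e+02  9.62966067e-03  9.70255227e+01] 0.032460820394009354 [ 29. -10. 102.  -0.  88.  22.]
dc 3414 ((432.6599426269531, 314.4427795410156), (92.0701904296875, 189.98631286621094), 6.637424945831299)
dc 2443 ((432.6706237792969, 314.3509521484375), (92.0701904296875, 189.8013916015625), 6.637424945831299)
```

View pics/w5.png

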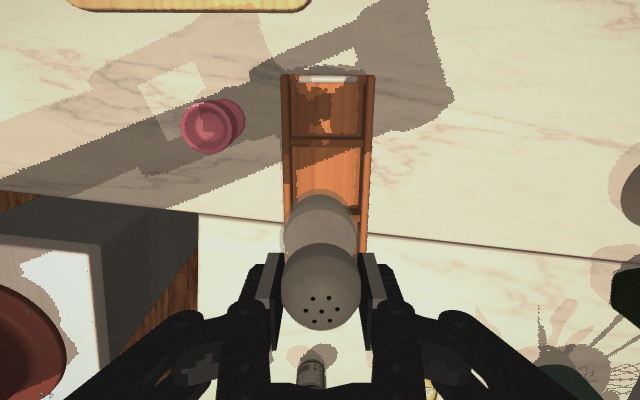

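Salt hangs upright; the caddy's far bay is at (328,105) and the pink cup at (212,127) is clear. Lowering it into the far bay.

send_rows([
  [[0.03,0.003,0,0,0,0,1],[0.049,0.006,0,0,0,0,1],[0.049,0.006,0.03,0,0,0,1],[0.049,0.006,0.07,0,0,0,1],[0.049,0.006,0.1,0,0,0,1],[0.049,0.006,0.12,0,0,0,1],[0.049,0.006,0.135,0,0,0,1],[0.049,0.006,0.145,0,0,0,1],[0.049,0.006,0.145,0,0,0,1],[0.049,0.006,0.145,0,0,0,1]],
])

```text
time_s: 19.05
ee_pos: [0.4264, 0.3742, 0.1156]
orientation: [180.0, -0.0, 97.1]
contact_force: [-0.5, 0.6, -0.5]
width: 0.0327
grasp_force: 30.3
```

```bash
python3 - <<'E'
from h import *
s=arm.read_state();print(s['time_s'],s['ee_pos'],s['width'],shift([.4258,.3735,.0708]))
E
```

```text
19.05 [0.42636594 0.37419686 0.11564685] 0.03268286988645619 (array([-0.0006, -0.0007,  0.0448]), array([ 0.    , -0.    ,  0.0003]))
```

send_rows([
  [[-0.001,-0.001,0.01,0,0,0,1],[-0.001,-0.001,0.02,0,0,0,1],[-0.001,-0.001,0.03,0,0,0,1],[-0.001,-0.001,0.036,0,0,0,1],[-0.001,-0.001,0.04,0,0,0,1],[-0.001,-0.001,0.042,0,0,0,1],[-0.001,-0.001,0.042,0,0,0,1],[-0.001,-0.001,0.042,0,0,0,1]],
])

```text
time_s: 19.72
ee_pos: [0.4252, 0.3738, 0.0734]
orientation: [180.0, -0.0, 97.1]
contact_force: [0.2, -0.2, -0.8]
width: 0.0325
grasp_force: 30.3
```

send_rows([
  [[0,0,0.001,0,0,0,1],[0,0,0.002,0,0,0,1],[0,0,0.002,0,0,0,1],[0,0,0.002,0,0,0,1]],
])

```text
time_s: 20.05
ee_pos: [0.4252, 0.3738, 0.0715]
orientation: [180.0, -0.0, 97.1]
contact_force: [0.1, -0.1, -0.4]
width: 0.0324
grasp_force: 30.3
```

send_rows([
  [[0,0,0.001,0,0,0,1],[0,0,0.001,0,0,0,1],[0,0,0.001,0,0,0,1],[0,0,0.001,0,0,0,1]],
])

```text
time_s: 20.38
ee_pos: [0.4254, 0.3739, 0.0709]
orientation: [180.0, -0.0, 97.1]
contact_force: [-0.9, -0.0, 3.3]
width: 0.0326
grasp_force: 30.7
```

send_rows([
  [[0,0,0,0,0,0,0.5],[0,0,0,0,0,0,0.3],[0,0,0,0,0,0,0],[0,0,0,0,0,0,0],[0,0,0,0,0,0,0],[0,0,-0.03,0,0,0,0],[0,0,-0.07,0,0,0,0],[0,0,-0.11,0,0,0,0],[0,0,-0.15,0,0,0,0],[0,0,-0.15,0,0,0,0]],
])

```text
time_s: 21.22
ee_pos: [0.429, 0.3764, 0.2312]
orientation: [179.1, -0.4, 97.1]
contact_force: [0.8, 0.6, 0.6]
width: 0.0853
grasp_force: 0.0
```

send_rows([
  [[-0.354,-0.02,0,0,0,0,0],[-0.354,-0.02,0,0,0,0,0],[-0.354,-0.02,0,0,0,0,0],[-0.354,-0.02,0,0,0,0,0],[-0.354,-0.02,0,0,0,0,0],[-0.354,-0.02,0,0,0,0,0],[-0.354,-0.02,0,0,0,0,0],[-0.354,-0.02,0,0,0,0,0],[-0.354,-0.02,0,0,0,0,0],[-0.354,-0.02,0,0,0,0,0]],
])

```text
time_s: 22.05
ee_pos: [0.4492, 0.0163, 0.2202]
orientation: [180.0, 0.1, 96.8]
contact_force: [0.3, 0.4, -0.2]
width: 0.0855
grasp_force: 0.0
```

send_rows([
  [[0,0,0,0,0,0,0],[0,0,0,0,0,0,0],[0,0,0,0,0,0,0]],
])

```text
time_s: 22.3
ee_pos: [0.4491, 0.0209, 0.2201]
orientation: [-180.0, -0.0, 97.2]
contact_force: [-0.1, 0.9, -1.0]
width: 0.0853
grasp_force: 0.0
```

```bash
python3 - <<'E'
from h import *
p,d,K,T=grab('wrist')
s=arm.read_state();print(s['time_s'],s['ee_pos'],s['orientation'],s['width'])
W=cloud(d,K,T).reshape(-1,3)
for o in('spice','tin','garlic'):print(o,fitdisc(W,*TOPS[o]))
print(shift([.4498,.02,.068]))
E
```

```text
22.35 [0.44908495 0.02099724 0.22016485] [-1.79992425e+02 -1.66785742e-02  9.72297295e+01] 0.08561797279316039
spice (2108, array([0.4501, 0.0211]), (0.4502, 0.02), 20.3)
tin (5571, array([0.5719, 0.0433]), (0.5714, 0.0429), 38.0)
garlic (110, array([0.3676, 0.0256]), (0.3676, 0.0256), 7.1)
(array([-0.0011,  0.0006,  0.1522]), array([-0.    , -0.0001,  0.0013]))
```

send_rows([
  [[-0.001,0.001,0.04,0,0,0,0],[-0.001,0.001,0.08,0,0,0,0],[-0.001,0.001,0.11,0,0,0,0],[-0.001,0.001,0.13,0,0,0,0],[-0.001,0.001,0.152,0,0,0,0],[-0.001,0.001,0.152,0,0,0,0],[-0.001,0.001,0.152,0,0,0,0],[-0.001,0.001,0.152,0,0,0,0],[-0.001,0.001,0.152,0,0,0,0]],
])

```text
time_s: 23.1
ee_pos: [0.4518, 0.0192, 0.0704]
orientation: [179.8, 0.0, 97.2]
contact_force: [0.4, -0.0, -0.3]
width: 0.0856
grasp_force: 0.0
```

send_rows([
  [[0,0,0,0,0,0,0.3],[0,0,0,0,0,0,0.5],[0,0,0,0,0,0,0.7],[0,0,0,0,0,0,1],[0,0,0,0,0,0,1],[0,0,0,0,0,0,1],[0,0,0,0,0,0,1],[0,0,0,0,0,0,1],[0,0,0,0,0,0,1],[0,0,0,0,0,0,1]],
])

```text
time_s: 23.93
ee_pos: [0.4508, 0.019, 0.069]
orientation: [179.9, 0.0, 97.1]
contact_force: [0.1, 0.2, 4.6]
width: 0.0403
grasp_force: 30.8
```

send_rows([
  [[0,0,-0.02,0,0,0,1],[0,0,-0.05,0,0,0,1],[0,0,-0.09,0,0,0,1],[0,0,-0.13,0,0,0,1],[0,0,-0.14,0,0,0,1],[0,0,-0.14,0,0,0,1],[0.03,0.003,-0.14,0,0,0,1],[0.07,0.007,-0.14,0,0,0,1],[0.11,0.01,-0.14,0,0,0,1],[0.15,0.013,-0.14,0,0,0,1]],
])

```text
time_s: 24.77
ee_pos: [0.4428, 0.1705, 0.2049]
orientation: [-179.7, 0.0, 97.0]
contact_force: [1.1, -0.2, -1.4]
width: 0.0398
grasp_force: 30.9
```

send_rows([
  [[0.03,0.003,0,0,0,0,1],[0.055,0.005,0,0,0,0,1],[0.055,0.005,0,0,0,0,1],[0.055,0.005,0,0,0,0,1],[0.055,0.005,0,0,0,0,1]],
])

```text
time_s: 25.18
ee_pos: [0.4417, 0.224, 0.2059]
orientation: [-179.8, 0.1, 97.1]
contact_force: [0.2, -1.2, -0.6]
width: 0.04
grasp_force: 30.9
```

```bash
python3 - <<'E'
from h import *
p,d,K,T=grab('wrist')
s=arm.read_state();print(s['time_s'],s['ee_pos'],s['orientation'],s['width'])
W=cloud(d,K,T).reshape(-1,3)
k=(abs(W[:,0]-.433)<.075)&(abs(W[:,1]-.301)<.13)&(W[:,2]>.03)&(W[:,2]<.045)
print('dc',k.sum(),cv2.minAreaRect(W[k][:,:2].astype(np.float32)*1000))
print('salt',fitdisc(W,.426,.374,.098,.017))
print(shift([.443,.225,.079]))
cv2.imwrite("pics/w6.png",p[:,:,::-1])
E
```

```text
25.2333 [0.44203906 0.22368574 0.20646306] [-1.79835230e+02  5.59787472e-02  9.70725208e+01] 0.039852622949490754
dc 6562 ((437.12432861328125, 276.3443908691406), (92.28831481933594, 172.81495666503906), 6.603393077850342)
salt None
(array([0.0013, 0.0015, 0.1275]), array([-0.0009,  0.0003,  0.0004]))
```

View pics/w6.png

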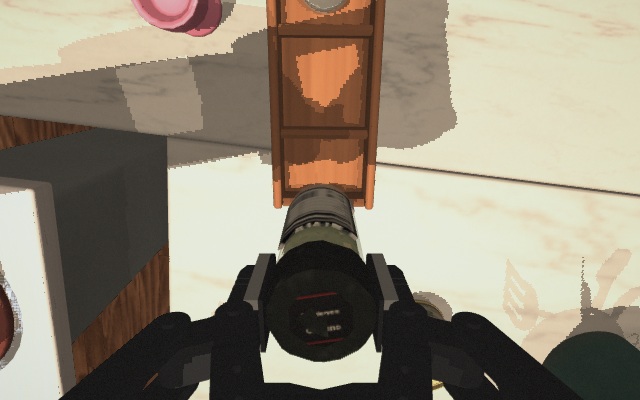

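The spice jar hangs upright and the near bay at (325,165) is where I expected it. Lowering now.

send_rows([
  [[0.001,0.001,0.03,0,0,0,1],[0.001,0.001,0.06,0,0,0,1],[0.001,0.001,0.075,0,0,0,1],[0.001,0.001,0.09,0,0,0,1],[0.001,0.001,0.105,0,0,0,1],[0.001,0.001,0.115,0,0,0,1],[0.001,0.001,0.121,0,0,0,1],[0.001,0.001,0.121,0,0,0,1],[0.001,0.001,0.121,0,0,0,1]],
])

```text
time_s: 25.98
ee_pos: [0.4438, 0.2255, 0.0875]
orientation: [180.0, 0.0, 97.1]
contact_force: [0.3, -0.1, -2.0]
width: 0.0398
grasp_force: 30.9
```

send_rows([
  [[0,0,0.001,0,0,0,1],[0,0,0.002,0,0,0,1],[0,0,0.003,0,0,0,1],[0,0,0.004,0,0,0,1],[0,0,0.004,0,0,0,1],[0,0,0.004,0,0,0,1]],
])

```text
time_s: 26.48
ee_pos: [0.4436, 0.2259, 0.0834]
orientation: [180.0, -0.0, 97.1]
contact_force: [-0.3, -0.4, -0.6]
width: 0.0399
grasp_force: 30.9
```

send_rows([
  [[0,0,0.001,0,0,0,1],[0,0,0.002,0,0,0,1],[0,0,0.003,0,0,0,1],[0,0,0.004,0,0,0,1],[0,0,0.004,0,0,0,1],[0,0,0.004,0,0,0,1]],
])

```text
time_s: 26.98
ee_pos: [0.4436, 0.2258, 0.0792]
orientation: [-180.0, 0.0, 97.1]
contact_force: [-0.6, 0.7, -1.4]
width: 0.0399
grasp_force: 30.9
```

send_rows([
  [[0,0,0.001,0,0,0,1],[0,0,0.001,0,0,0,1],[0,0,0.001,0,0,0,1],[0,0,0.001,0,0,0,1]],
])

```text
time_s: 27.32
ee_pos: [0.4437, 0.2259, 0.079]
orientation: [-180.0, -0.0, 97.1]
contact_force: [-2.4, -0.9, 5.3]
width: 0.04
grasp_force: 31.4
```

send_rows([
  [[0,0,0,0,0,0,0.4],[0,0,0,0,0,0,0.2],[0,0,0,0,0,0,0],[0,0,0,0,0,0,0],[0,0,0,0,0,0,0],[0,0,-0.03,0,0,0,0],[0,0,-0.07,0,0,0,0],[0,0,-0.11,0,0,0,0],[0,0,-0.15,0,0,0,0],[0,0,-0.19,0,0,0,0]],
])

```text
time_s: 28.15
ee_pos: [0.4432, 0.2257, 0.27]
orientation: [180.0, -0.0, 97.1]
contact_force: [1.6, -0.6, -0.8]
width: 0.0852
grasp_force: 0.0
```

send_rows([
  [[-0.37,-0.11,-0.01,0,0,0,0],[-0.37,-0.11,-0.01,0,0,0,0],[-0.37,-0.11,-0.01,0,0,0,0],[-0.37,-0.11,-0.01,0,0,0,0],[-0.37,-0.11,-0.01,0,0,0,0],[-0.37,-0.11,-0.01,0,0,0,0],[-0.37,-0.11,-0.01,0,0,0,0],[-0.37,-0.11,-0.01,0,0,0,0],[-0.37,-0.11,-0.01,0,0,0,0],[-0.37,-0.11,-0.01,0,0,0,0]],
])

```text
time_s: 28.98
ee_pos: [0.379, -0.1595, 0.2785]
orientation: [-180.0, 0.1, 96.8]
contact_force: [0.2, 0.6, -0.2]
width: 0.0853
grasp_force: 0.0
```

send_rows([
  [[-0.177,-0.052,0,0,0,0,0],[-0.177,-0.052,0,0,0,0,0],[-0.177,-0.052,0,0,0,0,0],[-0.177,-0.052,0,0,0,0,0],[-0.177,-0.052,0,0,0,0,0],[-0.177,-0.052,0,0,0,0,0],[-0.177,-0.052,0,0,0,0,0],[-0.177,-0.052,0,0,0,0,0],[-0.177,-0.052,0,0,0,0,0],[-0.177,-0.052,0,0,0,0,0]],
])

```text
time_s: 29.82
ee_pos: [0.3511, -0.336, 0.2784]
orientation: [180.0, 0.0, 97.2]
contact_force: [0.1, 1.1, -0.7]
width: 0.0854
grasp_force: 0.0
```

```bash
python3 - <<'E'
from h import *
p,d,K,T=grab('wrist')
s=arm.read_state();print(s['time_s'],s['ee_pos'],s['orientation'],s['width'])
W=cloud(d,K,T).reshape(-1,3)
print(fitdisc(W,.3505,-.337,.170,.005,.005),fitdisc(W,.3505,-.337,.159,.0245,.005),fitdisc(W,.3505,-.337,.159,.0245,.03))
print(shift([.3505,-.337,.122]))
E
```

```text
29.8667 [ 0.35108713 -0.33601972  0.27850174] [1.79976972e+02 2.06009012e-02 9.72218880e+01] 0.08532897469157658
(180, array([ 0.3502, -0.3366]), (0.3502, -0.3369), 5.9) (1199, array([ 0.3506, -0.3363]), (0.3506, -0.3374), 16.8) (2781, array([ 0.3502, -0.333 ]), (0.3508, -0.3377), 25.0)
(array([-0.0008, -0.0008,  0.1565]), array([0.0001, 0.0001, 0.0012]))
```

send_rows([
  [[-0.001,-0.001,0.04,0,0,0,0],[-0.001,-0.001,0.08,0,0,0,0],[-0.001,-0.001,0.11,0,0,0,0],[-0.001,-0.001,0.14,0,0,0,0],[-0.001,-0.001,0.16,0,0,0,0],[-0.001,-0.001,0.16,0,0,0,0],[-0.001,-0.001,0.16,0,0,0,0],[-0.001,-0.001,0.16,0,0,0,0],[-0.001,-0.001,0.16,0,0,0,0]],
])

```text
time_s: 30.62
ee_pos: [0.3509, -0.3393, 0.1209]
orientation: [179.9, 0.2, 97.1]
contact_force: [-0.1, 0.0, -0.3]
width: 0.0855
grasp_force: 0.0
```

send_rows([
  [[0,0,0,0,0,0,0.2],[0,0,0,0,0,0,0.4],[0,0,0,0,0,0,0.6],[0,0,0,0,0,0,1],[0,0,0,0,0,0,1],[0,0,0,0,0,0,1],[0,0,0,0,0,0,1],[0,0,0,0,0,0,1],[0,0,0,0,0,0,1],[0,0,0,0,0,0,1]],
], newtons=50)

```text
time_s: 31.45
ee_pos: [0.3502, -0.3389, 0.1196]
orientation: [180.0, 0.1, 97.1]
contact_force: [0.1, 0.6, 5.8]
width: 0.0468
grasp_force: 51.1
```

send_rows([
  [[0,0,-0.01,0,0,0,1],[0,0,-0.03,0,0,0,1],[0,0,-0.06,0,0,0,1],[0,0,-0.09,0,0,0,1],[0,0,-0.12,0,0,0,1],[0,0,-0.15,0,0,0,1],[0,0,-0.16,0,0,0,1],[0,0,-0.16,0,0,0,1],[0,0,-0.16,0,0,0,1]],
])

```text
time_s: 32.2
ee_pos: [0.3496, -0.3379, 0.2773]
orientation: [-180.0, -0.1, 97.1]
contact_force: [0.6, 0.8, -2.4]
width: 0.0462
grasp_force: 51.8
```

send_rows([
  [[0.02,0.005,0,0,0,0,1],[0.05,0.013,0,0,0,0,1],[0.08,0.021,0,0,0,0,1],[0.11,0.029,0,0,0,0,1],[0.14,0.036,0,0,0,0,1],[0.17,0.044,0,0,0,0,1],[0.2,0.052,0,0,0,0,1],[0.23,0.06,0,0,0,0,1],[0.26,0.068,0,0,0,0,1],[0.29,0.076,0,0,0,0,1]],
])

```text
time_s: 33.03
ee_pos: [0.3879, -0.0392, 0.2747]
orientation: [-179.7, -0.1, 97.1]
contact_force: [1.3, 0.9, -2.0]
width: 0.0464
grasp_force: 51.8
```

send_rows([
  [[0.03,0.008,0,0,0,0,1],[0.06,0.016,0,0,0,0,1],[0.09,0.023,0,0,0,0,1],[0.12,0.031,0,0,0,0,1],[0.15,0.039,0,0,0,0,1],[0.18,0.047,0,0,0,0,1],[0.21,0.055,0,0,0,0,1],[0.235,0.06,0,0,0,0,1],[0.25,0.065,0,0,0,0,1],[0.25,0.065,0,0,0,0,1]],
])

```text
time_s: 33.87
ee_pos: [0.4212, 0.2172, 0.2743]
orientation: [-179.6, 0.0, 97.3]
contact_force: [-0.6, -0.3, -1.9]
width: 0.0466
grasp_force: 51.8
```

```bash
python3 - <<'E'
from h import *
p,d,K,T=grab('wrist')
s=arm.read_state();print(s['time_s'],s['ee_pos'],s['orientation'],s['width'],s['grasp_force'])
W=cloud(d,K,T).reshape(-1,3)
k=(abs(W[:,0]-.433)<.075)&(abs(W[:,1]-.301)<.13)&(W[:,2]>.03)&(W[:,2]<.045)
print('dc',k.sum(),cv2.minAreaRect(W[k][:,:2].astype(np.float32)*1000))
print('salt',fitdisc(W,.4255,.373,.098,.017),'spice',fitdisc(W,.4435,.227,.115,.0205))
print(shift([.434,.298,.1296]))
cv2.imwrite("pics/w7.png",p[:,:,::-1])
E
```

```text
33.9167 [0.42132203 0.21567111 0.27464891] [-1.79640471e+02  8.78882537e-02  9.72723778e+01] 0.04650807375832736 51.79504848201759
dc 4494 ((436.6532897949219, 280.4737548828125), (92.05717468261719, 181.47607421875), 6.700960159301758)
salt (28, array([0.4275, 0.3593]), (0.4278, 0.3596), 5.7) spice (779, array([0.4481, 0.2351]), (0.4438, 0.2274), 20.3)
(array([0.0803, 0.0239, 0.1448]), array([-0.002 ,  0.0005,  0.0015]))
```

View pics/w7.png

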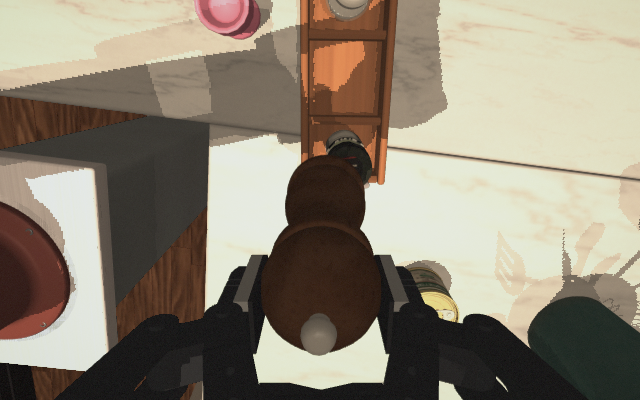

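Spice stands in the near bay at (348,158) and salt in the far bay at (350,5). The mill hangs upright. Now over the middle bay.

send_rows([
  [[0.03,0.01,0,0,0,0,1],[0.06,0.02,0,0,0,0,1],[0.08,0.024,0,-0.002,0,0.001,1],[0.08,0.024,0,-0.002,0,0.001,1],[0.08,0.024,0.03,-0.002,0,0.001,1],[0.08,0.024,0.06,-0.002,0,0.001,1],[0.08,0.024,0.08,-0.002,0,0.001,1],[0.08,0.024,0.09,-0.002,0,0.001,1],[0.08,0.024,0.09,-0.002,0,0.001,1],[0.08,0.024,0.09,-0.002,0,0.001,1]],
])

```text
time_s: 34.75
ee_pos: [0.4365, 0.2965, 0.1879]
orientation: [179.7, 0.0, 96.9]
contact_force: [0.4, 0.2, -0.3]
width: 0.0462
grasp_force: 52.0
```

```bash
python3 - <<'E'
from h import *
s=arm.read_state();print(s['time_s'],s['ee_pos'],s['orientation'],s['width'],shift([.434,.298,.1296]))
E
```

```text
34.75 [0.4365358  0.29649614 0.18789852] [1.79708326e+02 4.04309762e-02 9.68816010e+01] 0.046187465361637675 (array([ 0.0018, -0.0026,  0.0583]), array([ 0.0016,  0.0002, -0.0007]))
```

send_rows([
  [[0.002,-0.002,0.01,0.0016,0,0,1],[0.002,-0.002,0.02,0.0016,0,0,1],[0.002,-0.002,0.03,0.0016,0,0,1],[0.002,-0.002,0.04,0.0016,0,0,1],[0.002,-0.002,0.047,0.0016,0,0,1],[0.002,-0.002,0.052,0.0016,0,0,1],[0.002,-0.002,0.052,0.0016,0,0,1],[0.002,-0.002,0.052,0.0016,0,0,1]],
])

```text
time_s: 35.42
ee_pos: [0.4346, 0.2993, 0.1359]
orientation: [180.0, 0.0, 96.9]
contact_force: [-0.5, 0.3, -1.0]
width: 0.0466
grasp_force: 52.0
```

send_rows([
  [[0,0,0.001,0,0,0,1],[0,0,0.002,0,0,0,1],[0,0,0.002,0,0,0,1],[0,0,0.002,0,0,0,1]],
])

```text
time_s: 35.75
ee_pos: [0.4349, 0.2994, 0.1346]
orientation: [179.9, -0.0, 96.9]
contact_force: [0.3, 0.1, -2.1]
width: 0.0467
grasp_force: 52.0
```

send_rows([
  [[-0.001,0,0.001,0,0,0,1],[-0.001,0,0.002,0,0,0,1],[-0.001,0,0.003,0,0,0,1],[-0.001,0,0.004,0,0,0,1],[-0.001,0,0.004,0,0,0,1],[-0.001,0,0.004,0,0,0,1]],
])

```text
time_s: 36.25
ee_pos: [0.4348, 0.2983, 0.1301]
orientation: [179.9, 0.0, 96.9]
contact_force: [0.1, -0.2, -1.4]
width: 0.0463
grasp_force: 52.0
```

send_rows([
  [[0,0,0.001,0,0,0,1],[0,0,0.001,0,0,0,1],[0,0,0.001,0,0,0,1],[0,0,0.001,0,0,0,1]],
])

```text
time_s: 36.58
ee_pos: [0.4351, 0.2985, 0.1298]
orientation: [179.9, -0.0, 96.9]
contact_force: [0.1, 0.2, 1.3]
width: 0.0463
grasp_force: 52.3
```

send_rows([
  [[0,0,0,0,0,0,0.4],[0,0,0,0,0,0,0.2],[0,0,0,0,0,0,0],[0,0,0,0,0,0,0],[0,0,0,0,0,0,0],[0,0,-0.02,0,0,0,0],[0,0,-0.05,0,0,0,0],[0,0,-0.09,0,0,0,0],[0,0,-0.13,0,0,0,0],[0,0,-0.16,0,0,0,0]],
])

```text
time_s: 37.42
ee_pos: [0.4351, 0.2985, 0.293]
orientation: [179.7, -0.1, 96.9]
contact_force: [0.9, 0.1, 0.5]
width: 0.0851
grasp_force: 0.0
```

send_rows([
  [[-0.3,0,0,0,0,0,0],[-0.3,0,0,0,0,0,0],[-0.3,0,0,0,0,0,0],[-0.3,0,0,0,0,0,0],[-0.3,0,0,0,0,0,0],[-0.3,0,0,0,0,0,0],[-0.3,0,0,0,0,0,0],[-0.3,0,0,0,0,0,0],[-0.3,0,0,0,0,0,0],[-0.3,0,0,0,0,0,0]],
])

```text
time_s: 38.25
ee_pos: [0.4709, 0.0006, 0.2892]
orientation: [179.9, -0.0, 96.9]
contact_force: [0.2, -0.1, 0.6]
width: 0.0852
grasp_force: 0.0
```

```bash
python3 - <<'E'
from h import *
s=arm.read_state();print(s['time_s'],s['ee_pos'])
ims=[]
for n in("scene","side"):
    p,d,K,T=grab(n);ims.append(cv2.resize(p[130:270,150:450],(800,373))[:, :, ::-1] if n=="scene" else None)
    q=p
    if n=="side": ims[-1]=cv2.resize(p[160:245,170:470],(800,227))[:, :, ::-1]
    W=cloud(d,K,T).reshape(-1,3);k=np.hypot(W[:,0]-.434,W[:,1]-.3)<.03;print(n,'mill zmax',np.nanmax(W[k,2]))
    for o,a in dict(spice=(.443,.226,.115,.0205),salt=(.425,.373,.098,.017),spread=(.481,-.207,.104,.032),egg=(.493,-.287,.08,.0245),tin=TOPS['tin']).items():print(o,fitdisc(W,*a))
    for c,(x,y,w,l) in dict(dc=(.4344,.2997,.092,.22),bc=(.4866,-.2427,.098,.172)).items():
        k=(abs(W[:,0]-x)<w/2+.02)&(abs(W[:,1]-y)<l/2+.02)&(W[:,2]>.036)&(W[:,2]<.046);print(c,k.sum(),np.round(np.nanmax(W[(abs(W[:,0]-x)<.06)&(abs(W[:,1]-y)<l/2+.02),2]),3))
cv2.imwrite("pics/f1.png",np.vstack(ims))
E
```

```text
38.25 [0.47086849 0.00059141 0.28920693]
scene mill zmax 0.17993179835290185
spice (87, array([0.4372, 0.2259]), (0.4405, 0.2255), 22.8)
salt (35, array([0.4186, 0.3706]), (0.4202, 0.3697), 16.4)
spread (248, array([ 0.4769, -0.2077]), (0.4812, -0.2057), 35.4)
egg (109, array([ 0.4892, -0.2877]), (0.4898, -0.2875), 26.2)
tin (214, array([0.5691, 0.0437]), (0.5682, 0.0428), 41.4)
dc 298 0.18
bc 307 0.107
side mill zmax 0.1793561789230127
spice None
salt (59, array([0.4209, 0.3725]), (0.4222, 0.3735), 16.2)
spread (288, array([ 0.4788, -0.2064]), (0.4806, -0.2072), 34.8)
egg (100, array([ 0.4922, -0.2876]), (0.4929, -0.2878), 27.5)
tin (257, array([0.5712, 0.0431]), (0.5704, 0.0417), 40.6)
dc 9 0.179
bc 282 0.109
```

View pics/f1.png

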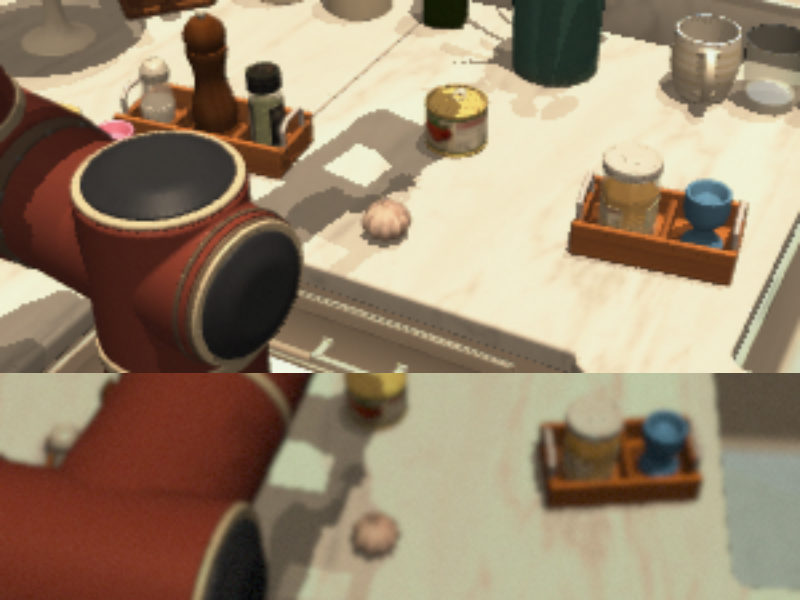

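The picture shows all five upright in their bays: salt (157,90), mill (210,75) and spice (265,105) in the dinner caddy, spread (632,185) and egg cup (708,210) in the breakfast caddy. Both caddies stand flat, the tin and garlic are untouched, and the gripper is clear.

```bash
python3 -c "
from workcell import arm
print(arm.sign_off())"
```

```text
the job is handed in; nothing more can be done
None
```

Job handed in after about 38 s of robot time: salt, mill and spice jar stand upright in the dinner caddy (mill in the middle bay), the spread jar and blue egg cup in the breakfast caddy, and the tin and garlic were left where they were.

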